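Set the ratchet feed stand and load the tube rack into the analyser

TASK

Pull the feed stand's ratchet column up by its bow handle, click by click, and leave it resting on its sixth notch, where the still empty deck is level with the floor of the analyser's rack port. Then set the rack of capped tubes down on the deck between its two guide rails, without dropping it, and slide it along into the port until it is fully home against the stop, with the tubes upright all the while. Leave the empty rack and the other things on the bench where they are.

Things in the scene. Friction and masses are not known exactly. Their poses are not given: they have to be found in the camera images.
- column (a joint): height (m) of the ratchet column over its lowest notch. Resting on notch n it reads 0.010 n within 1 mm: notch 6, the wanted one, is 0.060; one more lies above. Starts resting on notch 0, 1 or 2. Moves straight up with 8 to 16 N; the pawl snaps under the tooth of a notch 1.5 to 4 mm above its reading, and when let down the column sinks onto the last notch passed. Carries handle and deck
- pawl (a joint): spring pawl of the ratchet (rad): 0 = fully in under a tooth; swings out to about 0.15 and back as each tooth passes (one click). Its release tab, 20 mm wide, low on the +y side of the stand's sleeve, pressed down swings it out (to 0.6 at most) to let the column down
- handle (a point): centre of the grip bar of the bow handle on top of the ratchet column: black square bar 14 x 14 mm, 84 mm long along own y, its centre 50 mm above the deck surface, on two 10 mm posts (centres 36 mm either side), 32 mm free under the bar. Same axes as the port. Rises with the column
- deck (a point): top surface of the feed stand's aluminium deck, midway between its guide rails and half-way along; rises with the column. Deck 160 mm long along own y, its -y end 5 mm off the analyser's face; rails along y, 8 mm high, inner faces 21 mm either side. Column and bow handle stand beside it, 68 mm away in +x; nothing else rises above the deck
- port_mouth (a point): middle of the rack port's floor in the plane of the analyser's upright front face. Own y points out of the port along the deck (deck point 85 mm out), x towards the column, z up. Slot 34 mm wide, flared, 106 mm high, 70 mm deep to a flat stop; floor 170.5 mm above the bench, 1.5 mm under the deck on notch 6. White analyser 380 wide (120 to -x, 260 to +x), 280 deep, face 330 mm high
- tube_rack_center (a point): centre of the grey frame of the rack of five capped tubes: 130 long (own y) x 28 wide (own x) x 68 mm high, this point 34 mm above its foot; caps reach 92 mm above the foot. 0.18 to 0.35 kg, same end for end. Starts on the bench, own y within 0.6 rad of world y. Fully home, this point is 5 mm inside the port's mouth, the outer 60 mm of rack still over the deck
- empty_rack_center (a point): centre of the same kind of rack frame without tubes, 130 x 28 x 68 mm; leave alone. Which of two places it and the tube rack have varies
- reagent_bottle_center (a point): centre of a small white bottle, 36 mm diameter, 88 mm high, standing close beside the tube rack; leave alone
- specimen_cup_center (a point): centre of a clear specimen cup, 56 mm diameter, 65 mm high; leave alone
- jar_center (a point): centre of an amber jar, 60 mm diameter, 100 mm high, beside the feed stand; leave alone
- screwdriver_center (a point): middle of a red-handled screwdriver lying on the bench, 190 mm long along its x, 26 mm thick; leave alone
- timer_center (a point): centre of a white bench timer, 30 x 75 x 65 mm high; leave alone
- wash_bottle_center (a point): centre of a white wash bottle, 64 mm diameter, 150 mm high; leave alone

How it is judged:
By the outcome, as a careful person would: the job done as asked, in the order asked, and still so for the second after the job is handed in, with the robot touching nothing.
It also fails if it takes over 64 s, if anything falls off the work surface, if the arm or the gripper's body presses on something with over 40 N, if the wrist force passes 120 N, or if a joint passes its speed limit or range.

ROBOT

A 6-joint arm with a two-finger parallel gripper is mounted at the origin on the work surface. World frame = base frame: x ahead of the robot, y to its left, z up, the work surface at z = 0. Lengths are in m, angles in rad, forces in N, time in s.
With the tool pointing down it reaches from about 0.425 to 0.95 m from the base axis. Payload 3.5 kg.
Tool frame: the origin (TCP) lies midway between the tips of the shut fingers; the grasp point (between the pads) lies arm.pinch_z behind it (arm.pinch_z is the distance from the TCP to the grasp point, in m); z points along the fingers, y is the direction in which the jaws open and shut (so a half turn about z gives the same grasp; the last joint's range is limited). The gripper opens to 85 mm and grips with 20 to 120 N. Pads are 22 mm wide; open, the fingers measure 114 mm over their backs; the gripper's body (76 mm by 85 mm) begins 54 mm behind the grasp point. The pads swing forward as they close: fully open they stand 13 mm farther back than shut.
Start: joints at [1.096, 0.286, 1.577, -0, 1.279, -0.15], TCP at [0.215, 0.64, 0.231] pointing down, gripper open.
Joint ranges: [-2.77, 2.77], [-0.9, 2.22], [0.21, 2.48], [-1.53, 4.67], [0.24, 2.81], [-2.84, 2.84]. Speed limits (rad/s): [2.79, 2.79, 3.14, 3.14, 3.14, 3.14].

INTERFACE

Orientations are given as [roll, pitch, yaw] about the fixed x, y, z axes, in that order (R = Rz(yaw) Ry(pitch) Rx(roll)).
In Python, from station import arm gives the robot as it stands. The module is installed in compiled form; this text tells all that it offers.
- The arm moves only by the tool play_rows, never from a script. Its argument "motion" is a list of rows, each a list of 2 entries, a list of its own where there are three numbers: the shift along the tool's x, y, z in units of 25 mm (1.0 is 25 mm), then the turn, a rotation vector about the tool's x, y, z in rad. A call has 1 to 5 rows; each row is the pose to reach, as a shift and turn from the pose commanded when the call began, along the tool's axes at that moment; what a row does not reach only later rows make up. A row lasts 1/12 s, in which the tool goes at most 41.7 mm and 7.16 degrees, less where a joint would pass 70% of its speed; a pose out of reach is approached as far as the arm can. A call with a gripper value outside its range is refused whole. "claw" is the gripper's target within -1 to 1 (shut at 1, half-way at 0, fully open at -1), set as the call begins (left out, the last holds). The fingers move at their own pace and stop on an object; the grip force is fixed at half the most. Time passes only in rows, so rows that repeat a pose let the fingers close. It gives the time, the measured TCP pose, the force and the opening at its end, in the units of the state.
- arm.read_state(): the state, without advancing time (a new reading comes with each control period).
- arm.camera(name): name is "side" or "top"; returns the picture (480x640x3 uint8, blue, green, red); there is no depth.
- arm.camera_info(name): a dict with "vertical_fov" (degrees; the focal length in pixels is half the picture's height over the tangent of half this angle, whatever the lens; pixels are square), "cx", "cy" (the principal point, pixels), "R" (3x3) and "t" (3): a world point X has camera coordinates R X + t. Camera axes: x right, y down, z forward; pixel columns grow to the right and rows downward; lengths in m; the calibration is good to about 2 mm. A picture is of the moment at which its call begins. camera_info takes no time and is no camera call.
- arm.close_job(): hands the job in, once; it reports no verdict.
The state is a dict: "time": time; "joint_positions": joint angles; "joint_vel": joint speeds; "tau": joint torques, N m; "position": TCP position; "ee_rot": TCP orientation; "wrist_force": force on the tool from outside, world axes, zero at the start; "ft_torque": the same for the moment, N m; "grip_width": finger opening in m.
Only numpy, scipy, OpenCV 4.12 (cv2) and the standard library are available. Lean on these libraries where they do the work, as an engineer would, in place of code of your own. Each camera call takes 0.05 s, during which the arm holds its last target. There are 200 camera calls.

## Working session

There is one attempt and no reset: what is moved stays moved. The work goes in short steps, Python scripts to look and compute and a tool call to move; the robot and the scene stay as the last step left them, time stands still between calls to the robot, and variables do not carry over. Pictures are saved under pics/ and viewed, about 8 in all and at most 12, crops included, and the job is handed in when it is done.

Besides the shell and the picture viewer there is one more tool, called as name([rows], argument=value, ...), one row to a line, values as JSON. play_rows: Moves the arm, as the interface text tells. Its arguments: {"type":"object","properties":{"motion":{"type":"array"},"claw":{"type":"number"}},"required":["motion"]}

```bash
mkdir -p pics
python3 - <<'E'
from station import arm
import cv2
for n in("top","side"):
    cv2.imwrite(f"pics/{n}0.png",arm.camera(n)); i=arm.camera_info(n); print(n,i)
print(arm.read_state(),arm.pinch_z)
E
```

```text
top {'vertical_fov': 50.56265373251205, 'cx': 324.3326050383633, 'cy': 235.05480762577497, 'R': array([[ 0.00147014, -0.99968611,  0.0250103 ],
       [-0.98703645, -0.00546453, -0.16040319],
       [ 0.16048951, -0.02445026, -0.98673467]]), 't': array([0.02504069, 0.55480291, 0.92733774])}
side {'vertical_fov': 47.81850400154182, 'cx': 324.91592727732467, 'cy': 242.78295089747948, 'R': array([[ 0.29612229, -0.95494246, -0.01991185],
       [-0.61711824, -0.17537025, -0.76707911],
       [ 0.72902447,  0.23943718, -0.64124345]]), 't': array([-0.12077393,  0.44567861,  0.62336602])}
{'time': 0.1, 'joint_positions': array([ 1.09603731e+00,  2.87091717e-01,  1.57805110e+00, -1.34456134e-05,
        1.27860817e+00, -1.49991952e-01]), 'joint_vel': array([-0.00040636, -0.00085699, -0.00506211, -0.00065698, -0.00026092,
        0.0003141 ]), 'tau': array([ 3.33554808e-04, -4.07298625e+01, -2.93697846e+01, -1.31644242e-04,
        3.45309702e-03, -3.88585207e-06]), 'position': array([0.21507484, 0.63918083, 0.23006465]), 'ee_rot': array([-3.13945663e+00, -3.09796458e-04,  2.81682914e+00]), 'wrist_force': array([-0.29066937, -1.02485211,  0.95563751]), 'ft_torque': array([-0.03064343,  0.02928059, -0.02466849]), 'grip_width': 0.08542153276594203} 0.0187
```

View pics/top0.png

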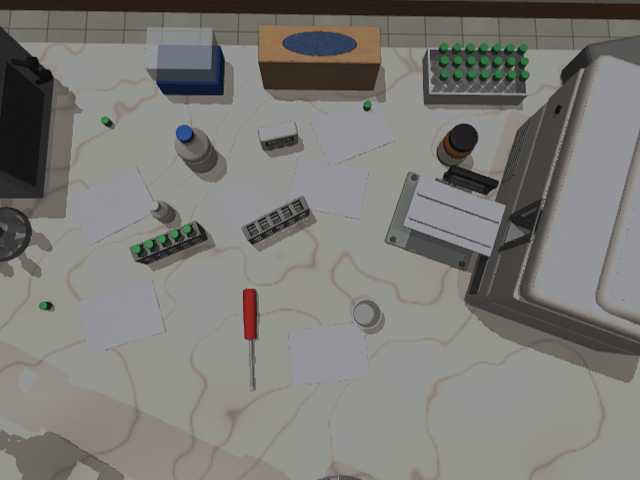

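View pics/side0.png

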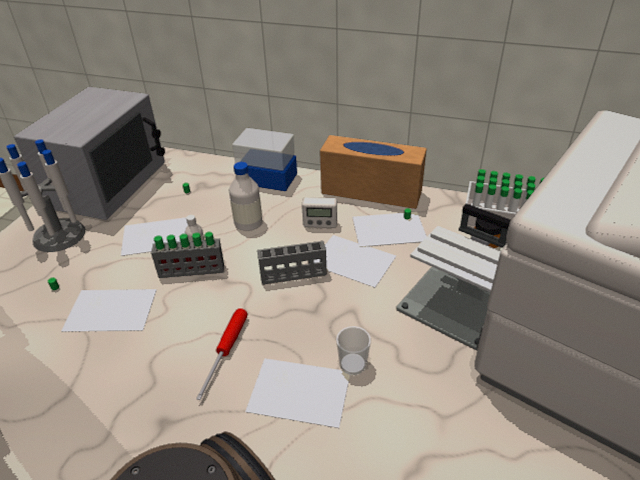

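The top view shows the tube rack with its green caps at (168,242), the bottle beside it at (161,211), and the empty rack at (277,220). The deck is at (455,213), the black handle bar at (470,179), the jar at (460,140) and the analyser on the right. The side view agrees: tubes at (188,255), handle at (484,224). Next, a zoom on the stand in both views.

```bash
cat > h.py <<'E'
import numpy as np,cv2
from station import arm
def ray(n,u,v):
    i=arm.camera_info(n);f=240/np.tan(np.radians(i["vertical_fov"]/2));R=i["R"]
    d=R.T@np.array([(u-i["cx"])/f,(v-i["cy"])/f,1]);return -R.T@i["t"],d/np.linalg.norm(d)
def onz(n,u,v,z):
    c,d=ray(n,u,v);return c+d*(z-c[2])/d[2]
def tri(p,q):
    c1,d1=ray("top",*p);c2,d2=ray("side",*q)
    s=np.linalg.lstsq(np.c_[d1,-d2],c2-c1,rcond=None)[0]
    a,b=c1+d1*s[0],c2+d2*s[1];return (a+b)/2,np.linalg.norm(a-b)
def pix(n,X):
    i=arm.camera_info(n);f=240/np.tan(np.radians(i["vertical_fov"]/2));p=i["R"]@X+i["t"];return p[:2]/p[2]*f+[i["cx"],i["cy"]]
def caps(n,img,box):
    x0,y0,x1,y1=box;h=cv2.cvtColor(img,cv2.COLOR_BGR2HSV)[y0:y1,x0:x1]
    m=cv2.inRange(h,(45,120,40),(80,255,255));k,_,st,c=cv2.connectedComponentsWithStats(m)
    return [(c[j]+[x0,y0],st[j,4]) for j in range(1,k) if st[j,4]>8]
E
python3 - <<'E'
from h import *
t=cv2.imread("pics/top0.png");s=cv2.imread("pics/side0.png")
a=cv2.resize(t[150:290,380:540],None,fx=5,fy=4.0,interpolation=cv2.INTER_CUBIC)[:300*2] 
a=cv2.resize(t[155:275,380:540],(800,600),interpolation=cv2.INTER_CUBIC)
b=cv2.resize(s[195:315,395:515],(600,600),interpolation=cv2.INTER_CUBIC)
a=cv2.convertScaleAbs(a,alpha=1.3);b=cv2.convertScaleAbs(b,alpha=1.5)
cv2.imwrite("pics/a.png",a);cv2.imwrite("pics/b.png",b)
for n,i,bx in(("top",t,(120,220,215,265)),("side",s,(145,228,225,280))):
    for c,ar in sorted(caps(n,i,bx),key=lambda k:k[0][0]): print(n,c.round(1),ar,onz(n,*c,.086).round(4))
E
```

```text
top [136.4 249.2] 60 [0.5202 0.3672 0.086 ]
top [149.1 244.1] 62 [0.5296 0.345  0.086 ]
top [162.  239.1] 61 [0.539  0.3224 0.086 ]
top [174.2 233.9] 62 [0.5486 0.3008 0.086 ]
top [186.9 229. ] 59 [0.5577 0.2784 0.086 ]
side [158.7 242.2] 94 [0.5142 0.3622 0.086 ]
side [171.4 241.3] 89 [0.5233 0.3402 0.086 ]
side [184.1 240.2] 92 [0.5328 0.3184 0.086 ]
side [196.6 239.1] 93 [0.5424 0.2967 0.086 ]
side [209.1 238.2] 88 [0.5515 0.2748 0.086 ]
```

View pics/a.png

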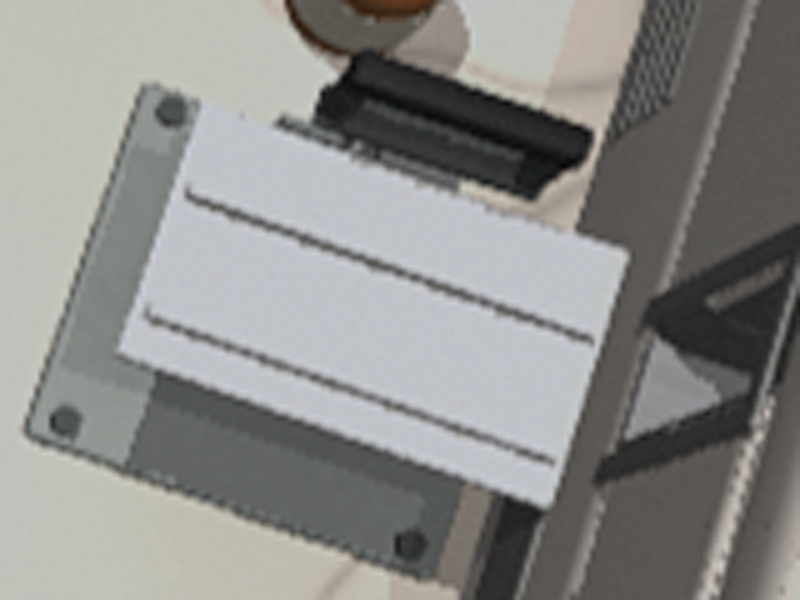

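View pics/b.png

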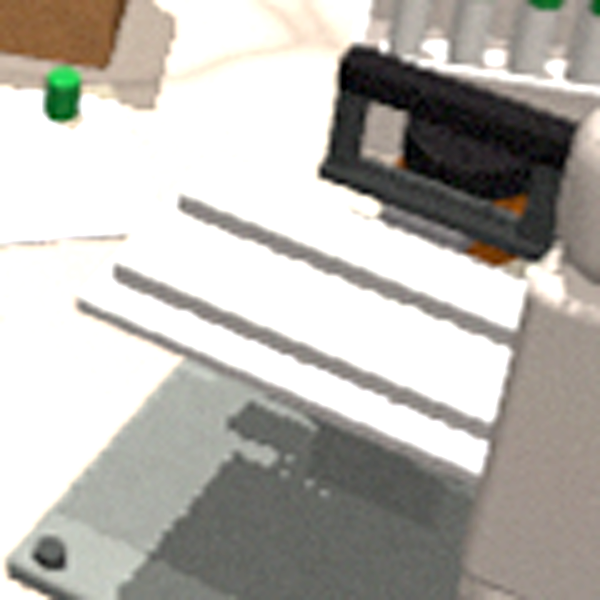

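Run:
```python
from h import *
T=lambda u,v:(380+u/5,155+v/5)
S=lambda u,v:(395+u/5,195+v/5)
print("cams",ray("top",0,0)[0],ray("side",0,0)[0])
print("corner",tri(T(120,352),S(80,303)))
print("railU",tri(T(188,190),S(180,197)),"railL",tri(T(147,308),S(115,265)))
print("bar left top",tri(T(362,52),S(350,45)))
for z in(.112,.122,.132):
    P=[onz("top",*T(*p),z)[:2] for p in((196,100),(628,250),(548,507),(120,352))]
    Q=[np.linalg.norm(P[i]-P[(i+1)%4]) for i in range(4)]
    e=P[0]-P[1]+P[3]-P[2]; print(z,np.round(P,4).tolist(),"c",np.mean(P,0),np.round(Q,4),"yaw",np.arctan2(-e[0],e[1]))
    zz=z+.057
    B=[onz("top",*T(*p),zz)[:2] for p in((365,50),(595,128),(580,160),(350,82))]
    e=B[0]-B[1]+B[3]-B[2];print(" bar",np.mean(B,0),np.linalg.norm(e)/2,np.arctan2(-e[0],e[1]))
for a,b in zip([(136.4,249.2),(149.1,244.1),(162,239.1),(174.2,233.9),(186.9,229)],[(158.7,242.2),(171.4,241.3),(184.1,240.2),(196.6,239.1),(209.1,238.2)]): print(tri(a,b))
```

```text
cams [0.3987459  0.05073821 1.00340218] [-0.14364883 -0.18643039  0.7391953 ]
corner (array([ 0.55876128, -0.11021807,  0.12841703]), np.float64(0.0015568235020344402))
railU (array([ 0.61564867, -0.1345052 ,  0.13585704]), np.float64(0.0011027409015093538)) railL (array([ 0.57320134, -0.11890205,  0.13557719]), np.float64(0.0012363538344760466))
bar left top (array([ 0.65061457, -0.18289989,  0.18701997]), np.float64(0.0022876746183824125))
0.112 [[0.6555, -0.144], [0.6007, -0.2997], [0.5069, -0.2657], [0.562, -0.114]] c [ 0.58127711 -0.20587748] [0.1651 0.0998 0.1614 0.0982] yaw -0.3435180638274262
 bar [ 0.63816662 -0.2264806 ] 0.08247480037640914 -0.3317934965106437
0.122 [[0.6526, -0.1418], [0.5984, -0.2958], [0.5056, -0.2622], [0.5602, -0.1122]] c [ 0.57922942 -0.20299869] [0.1632 0.0987 0.1596 0.0971] yaw -0.34351806382742633
 bar [ 0.63529725 -0.22315824] 0.08148637054360233 -0.3317934965106433
0.132 [[0.6497, -0.1397], [0.5962, -0.2919], [0.5044, -0.2586], [0.5584, -0.1103]] c [ 0.57718174 -0.2001199 ] [0.1614 0.0976 0.1578 0.096 ] yaw -0.3435180638274261
 bar [ 0.63242788 -0.21983587] 0.08049794071079555 -0.3317934965106436
(array([0.52149217, 0.36918947, 0.07854615]), np.float64(0.0012709829851327529))
(array([0.53098026, 0.34698518, 0.07824227]), np.float64(0.001098700360962737))
(array([0.5401329 , 0.3241497 , 0.07885845]), np.float64(0.0006443114355875156))
(array([0.54992145, 0.3024908 , 0.07871466]), np.float64(0.0007292089930377133))
(array([0.55903423, 0.28000823, 0.07880388]), np.float64(0.00021239544113195636))
```

```bash
cat >> h.py <<'E'
# tool-down moves: from (p,yaw) to (q,yaw2) in n rows -> calls of 5 rows [shift in tool axes/25mm, turn about tool z]
def plan(p,a,q,b,n):
    p,q=np.array(p,float),np.array(q,float);P=[(p+(q-p)*k/n,a+(b-a)*k/n) for k in range(n+1)]
    for s in range(0,n,5):
        p0,a0=P[s];tx=np.array([np.cos(a0),np.sin(a0),0]);ty=np.array([np.sin(a0),-np.cos(a0),0])
        print([[[round(float(v),2)+0. for v in np.array([d@tx,d@ty,-d[2]])/.025],[0,0,round(float(-(c-a0)),3)]] for r,c in P[s+1:min(s+6,n+1)] for d in [r-p0]])
def st():
    s=arm.read_state();print(round(s["time"],2),s["position"].round(4),s["ee_rot"].round(3),"F",s["wrist_force"].round(1),"w",round(s["grip_width"],4),"q",s["joint_positions"].round(2));return s
E
python3 - <<'E'
from h import *
plan((.215,.639,.231),2.817,(.634,-.220,.235),1.227,25)
for n,p,z in(("bottle cap top",(154,204),.088),("jar",(463,134),.1)):print(n,onz("top",*p,z))
E
```

```text
[[[-1.07, -1.09, -0.01], [0, 0, 0.064]], [[-2.15, -2.18, -0.01], [0, 0, 0.127]], [[-3.22, -3.27, -0.02], [0, 0, 0.191]], [[-4.29, -4.36, -0.03], [0, 0, 0.254]], [[-5.37, -5.44, -0.03], [0, 0, 0.318]]]
[[[-1.36, -0.7, -0.01], [0, 0, 0.064]], [[-2.72, -1.4, -0.01], [0, 0, 0.127]], [[-4.08, -2.1, -0.02], [0, 0, 0.191]], [[-5.44, -2.79, -0.03], [0, 0, 0.254]], [[-6.8, -3.49, -0.03], [0, 0, 0.318]]]
[[[-1.51, -0.24, -0.01], [0, 0, 0.064]], [[-3.02, -0.48, -0.01], [0, 0, 0.127]], [[-4.53, -0.71, -0.02], [0, 0, 0.191]], [[-6.04, -0.95, -0.03], [0, 0, 0.254]], [[-7.55, -1.19, -0.03], [0, 0, 0.318]]]
[[[-1.51, 0.25, -0.01], [0, 0, 0.064]], [[-3.02, 0.49, -0.01], [0, 0, 0.127]], [[-4.53, 0.74, -0.02], [0, 0, 0.191]], [[-6.04, 0.98, -0.03], [0, 0, 0.254]], [[-7.55, 1.23, -0.03], [0, 0, 0.318]]]
[[[-1.36, 0.71, -0.01], [0, 0, 0.064]], [[-2.71, 1.41, -0.01], [0, 0, 0.127]], [[-4.07, 2.12, -0.02], [0, 0, 0.191]], [[-5.43, 2.82, -0.03], [0, 0, 0.254]], [[-6.78, 3.53, -0.03], [0, 0, 0.318]]]
bottle cap top [0.60343088 0.33965097 0.088     ]
jar [ 0.73911858 -0.23148911  0.1       ]
```

play_rows([
  [[-1.07, -1.09, 0], [0, 0, 0.064]],
  [[-2.15, -2.18, 0], [0, 0, 0.127]],
  [[-3.22, -3.27, 0], [0, 0, 0.191]],
  [[-4.29, -4.36, 0], [0, 0, 0.254]],
  [[-5.37, -5.44, 0], [0, 0, 0.318]],
], claw=-1)

```text
time: 0.52
position: [0.2992, 0.4661, 0.2306]
ee_rot: [-3.14, 0.0, 2.496]
wrist_force: [1.3, 0.3, -0.5]
grip_width: 0.0855
```

play_rows([
  [[-1.36, -0.7, 0], [0, 0, 0.064]],
  [[-2.72, -1.4, 0], [0, 0, 0.127]],
  [[-4.08, -2.1, 0], [0, 0, 0.191]],
  [[-5.44, -2.79, 0], [0, 0, 0.254]],
  [[-6.8, -3.49, 0], [0, 0, 0.318]],
])

```text
time: 0.93
position: [0.383, 0.2944, 0.2309]
ee_rot: [-3.141, -0.0, 2.178]
wrist_force: [0.8, 1.2, -0.4]
grip_width: 0.0853
```

play_rows([
  [[-1.51, -0.24, 0], [0, 0, 0.064]],
  [[-3.02, -0.48, 0], [0, 0, 0.127]],
  [[-4.53, -0.71, 0], [0, 0, 0.191]],
  [[-6.04, -0.95, 0], [0, 0, 0.254]],
  [[-7.55, -1.19, 0], [0, 0, 0.318]],
])

```text
time: 1.35
position: [0.4668, 0.1227, 0.231]
ee_rot: [-3.141, -0.0, 1.86]
wrist_force: [0.2, 0.8, -0.4]
grip_width: 0.0851
```

play_rows([
  [[-1.51, 0.25, 0], [0, 0, 0.064]],
  [[-3.02, 0.49, 0], [0, 0, 0.127]],
  [[-4.53, 0.74, 0], [0, 0, 0.191]],
  [[-6.04, 0.98, 0], [0, 0, 0.254]],
  [[-7.55, 1.23, 0], [0, 0, 0.318]],
])

```text
time: 1.77
position: [0.5507, -0.0493, 0.2309]
ee_rot: [-3.141, -0.0, 1.541]
wrist_force: [0.4, 0.8, -0.2]
grip_width: 0.0853
```

Run:
```python
from h import *
s=st();plan(s["position"],s["ee_rot"][2],(.634,-.220,.235),1.227,5)
```

```text
1.77 [ 0.5507 -0.0493  0.2309] [-3.141 -0.     1.541] F [ 0.4  0.8 -0.2] w 0.0853 q [-0.27  0.02  1.88  0.    1.25 -0.24]
[[[-1.35, 0.71, -0.03], [0, 0, 0.063]], [[-2.69, 1.41, -0.07], [0, 0, 0.126]], [[-4.04, 2.12, -0.1], [0, 0, 0.189]], [[-5.38, 2.83, -0.13], [0, 0, 0.251]], [[-6.73, 3.53, -0.17], [0, 0, 0.314]]]
```

play_rows([
  [[-1.35, 0.71, 0], [0, 0, 0.063]],
  [[-2.69, 1.41, -0.05], [0, 0, 0.126]],
  [[-4.04, 2.12, -0.1], [0, 0, 0.189]],
  [[-5.38, 2.83, -0.15], [0, 0, 0.251]],
  [[-6.73, 3.53, -0.15], [0, 0, 0.314]],
])

```text
time: 2.18
position: [0.6347, -0.2197, 0.2346]
ee_rot: [-3.141, -0.0, 1.227]
wrist_force: [-0.2, 0.2, 0.7]
grip_width: 0.0856
```

Run:
```python
from h import *
st();t=arm.camera("top");s=arm.camera("side")
a=cv2.resize(t[100:280,400:560],(400,450),interpolation=cv2.INTER_CUBIC)
b=cv2.resize(s[120:300,400:560],(400,450),interpolation=cv2.INTER_CUBIC)
cv2.imwrite("pics/c.png",cv2.convertScaleAbs(np.hstack([a,b]),alpha=1.4))
st()
```

```text
2.18 [ 0.6347 -0.2197  0.2346] [-3.141 -0.     1.227] F [-0.2  0.2  0.7] w 0.0856 q [-0.48  0.28  1.58  0.    1.28 -0.14]
2.28 [ 0.6351 -0.2229  0.2334] [-3.141e+00  1.000e-03  1.225e+00] F [-0.3  0.8 -0.3] w 0.0852 q [-0.49  0.28  1.58 -0.    1.28 -0.14]
```

View pics/c.png

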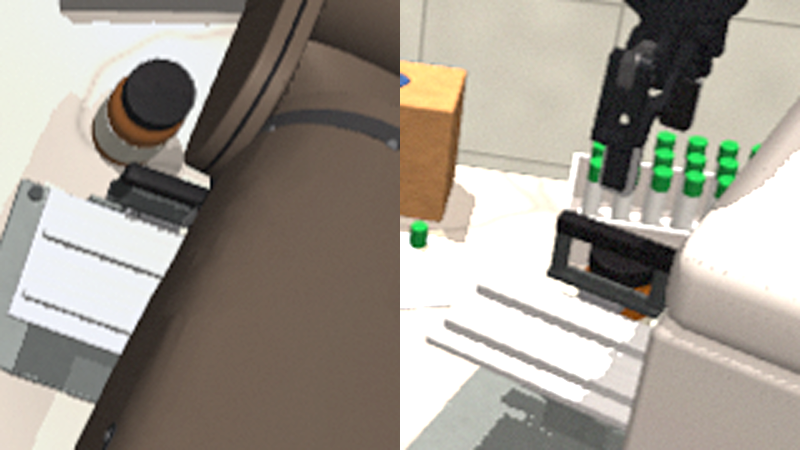

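The gripper is open and hovers above the bar. In the side crop the fingers are near (620,180) and the bar runs from (565,220) to (675,250). Descending around it now.

play_rows([
  [[0, 0, 0.7], [0, 0, 0]],
  [[0, 0, 1.4], [0, 0, 0]],
  [[0, 0, 2.1], [0, 0, 0]],
  [[0, 0, 2.6], [0, 0, 0]],
  [[0, 0, 2.8], [0, 0, 0]],
])

```text
time: 2.7
position: [0.6327, -0.2166, 0.1617]
ee_rot: [-3.136, -0.001, 1.231]
wrist_force: [-0.5, -0.1, -0.8]
grip_width: 0.0854
```

play_rows([
  [[0, 0, 0], [0, 0, 0]],
  [[0, 0, 0], [0, 0, 0]],
  [[0, 0, 0], [0, 0, 0]],
  [[0, 0, 0], [0, 0, 0]],
  [[0, 0, 0], [0, 0, 0]],
], claw=1)

```text
time: 3.12
position: [0.6349, -0.2182, 0.1665]
ee_rot: [3.139, 0.0, 1.231]
wrist_force: [0.0, 0.3, -0.8]
grip_width: 0.0256
```

play_rows([
  [[0, 0, 0], [0, 0, 0]],
  [[0, 0, 0], [0, 0, 0]],
  [[0, 0, 0], [0, 0, 0]],
  [[0, 0, 0], [0, 0, 0]],
  [[0, 0, 0], [0, 0, 0]],
])

```text
time: 3.53
position: [0.6325, -0.2173, 0.1663]
ee_rot: [-3.136, 0.0, 1.231]
wrist_force: [-8.5, 3.3, 5.8]
grip_width: 0.0128
```

Run:
```python
from h import *
s=arm.camera("side");st()
cv2.imwrite("pics/d.png",cv2.convertScaleAbs(cv2.resize(s[160:290,400:530],(600,600),interpolation=cv2.INTER_CUBIC),alpha=1.4))
```

```text
3.58 [ 0.6325 -0.2173  0.1663] [-3.136  0.     1.231] F [-7.9  2.8  5.6] w 0.0127 q [-0.48  0.33  1.64 -0.    1.17 -0.14]
```

View pics/d.png

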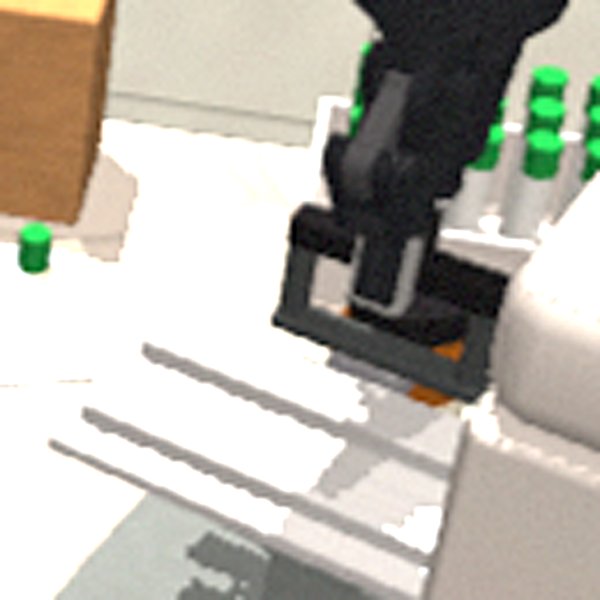

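The fingers hold the bar, closed to 12.7 mm, at about (385,250) in this crop. The first small lifts come next, watching the force.

play_rows([
  [[0, 0, -0.1], [0, 0, 0]],
  [[0, 0, -0.2], [0, 0, 0]],
  [[0, 0, -0.3], [0, 0, 0]],
  [[0, 0, -0.4], [0, 0, 0]],
  [[0, 0, -0.4], [0, 0, 0]],
])

```text
time: 4.0
position: [0.6324, -0.2172, 0.1731]
ee_rot: [-3.135, -0.0, 1.231]
wrist_force: [-5.9, 1.3, -7.7]
grip_width: 0.0125
```

play_rows([
  [[0, 0, -0.1], [0, 0, 0]],
  [[0, 0, -0.2], [0, 0, 0]],
  [[0, 0, -0.3], [0, 0, 0]],
  [[0, 0, -0.4], [0, 0, 0]],
  [[0, 0, -0.4], [0, 0, 0]],
])

```text
time: 4.42
position: [0.6324, -0.2173, 0.1841]
ee_rot: [-3.135, -0.0, 1.231]
wrist_force: [-8.1, 2.1, -5.9]
grip_width: 0.0129
```

play_rows([
  [[0, 0, -0.1], [0, 0, 0]],
  [[0, 0, -0.2], [0, 0, 0]],
  [[0, 0, -0.3], [0, 0, 0]],
  [[0, 0, -0.4], [0, 0, 0]],
  [[0, 0, -0.4], [0, 0, 0]],
])

```text
time: 4.83
position: [0.6324, -0.2172, 0.1942]
ee_rot: [-3.135, -0.0, 1.231]
wrist_force: [-7.2, 1.5, -6.8]
grip_width: 0.0133
```

Run:
```python
from h import *
s0=cv2.imread("pics/side0.png");st();s=arm.camera("side");cv2.imwrite("pics/e.png",s);st()
g=lambda i:cv2.convertScaleAbs(cv2.resize(i[220:290,400:500],(800,560),interpolation=cv2.INTER_CUBIC),alpha=1.4)
# track deck corner strip by phase shift between pictures
w=(slice(225,265),slice(408,430))
from numpy import float32 as f
tpl=cv2.cvtColor(s0,cv2.COLOR_BGR2GRAY)[232:262,405:440];S=cv2.cvtColor(s,cv2.COLOR_BGR2GRAY)
r=cv2.matchTemplate(S[190:290,380:460],tpl,cv2.TM_CCOEFF_NORMED);print(cv2.minMaxLoc(r),"orig (25,42)")
for z in(.112,.122,.132,.142,.152,.162,.172):print(z,pix("side",np.array([.5584,-.1103,z])).round(1))
```

```text
4.83 [ 0.6324 -0.2172  0.1942] [-3.135 -0.     1.231] F [-7.2  1.5 -6.8] w 0.0133 q [-0.48  0.31  1.62 -0.    1.22 -0.14]
4.88 [ 0.6325 -0.2172  0.1942] [-3.135 -0.     1.231] F [-7.1  1.5 -6.3] w 0.0128 q [-0.48  0.31  1.62 -0.    1.22 -0.14]
(-0.34535154700279236, 0.8971598744392395, (18, 7), (26, 29)) orig (25,42)
0.112 [410.7 262.8]
0.122 [411.2 258.5]
0.132 [411.6 254.1]
0.142 [412.1 249.6]
0.152 [412.6 245.1]
0.162 [413.1 240.5]
0.172 [413.6 235.8]
```

play_rows([
  [[0, 0, -0.1], [0, 0, 0]],
  [[0, 0, -0.2], [0, 0, 0]],
  [[0, 0, -0.3], [0, 0, 0]],
  [[0, 0, -0.4], [0, 0, 0]],
  [[0, 0, -0.4], [0, 0, 0]],
])

```text
time: 5.3
position: [0.6324, -0.2172, 0.2042]
ee_rot: [-3.135, -0.0, 1.231]
wrist_force: [-7.1, 1.7, -6.0]
grip_width: 0.0127
```

play_rows([
  [[0, 0, -0.1], [0, 0, 0]],
  [[0, 0, -0.2], [0, 0, 0]],
  [[0, 0, -0.3], [0, 0, 0]],
  [[0, 0, -0.36], [0, 0, 0]],
  [[0, 0, -0.36], [0, 0, 0]],
])

```text
time: 5.72
position: [0.6324, -0.2172, 0.2129]
ee_rot: [-3.135, -0.0, 1.231]
wrist_force: [-7.3, 1.7, -6.2]
grip_width: 0.0126
```

play_rows([
  [[0, 0, 0.05], [0, 0, 0]],
  [[0, 0, 0.1], [0, 0, 0]],
  [[0, 0, 0.15], [0, 0, 0]],
  [[0, 0, 0.2], [0, 0, 0]],
  [[0, 0, 0.2], [0, 0, 0]],
])

```text
time: 6.13
position: [0.6325, -0.2173, 0.2085]
ee_rot: [-3.135, -0.0, 1.231]
wrist_force: [-8.6, 1.5, -5.6]
grip_width: 0.0129
```

play_rows([
  [[0, 0, 0.05], [0, 0, 0]],
  [[0, 0, 0.08], [0, 0, 0]],
  [[0, 0, 0.1], [0, 0, 0]],
  [[0, 0, 0.1], [0, 0, 0]],
])

```text
time: 6.47
position: [0.6325, -0.2172, 0.2066]
ee_rot: [-3.135, -0.0, 1.231]
wrist_force: [-9.2, 2.1, -4.3]
grip_width: 0.013
```

play_rows([
  [[0, 0, 0.02], [0, 0, 0]],
  [[0, 0, 0.04], [0, 0, 0]],
  [[0, 0, 0.06], [0, 0, 0]],
  [[0, 0, 0.06], [0, 0, 0]],
])

```text
time: 6.8
position: [0.6325, -0.2172, 0.2065]
ee_rot: [-3.135, 0.0, 1.231]
wrist_force: [-10.7, 2.6, -0.2]
grip_width: 0.0131
```

play_rows([
  [[0, 0, 0], [0, 0, 0]],
  [[0, 0, 0], [0, 0, 0]],
  [[0, 0, 0], [0, 0, 0]],
  [[0, 0, 0], [0, 0, 0]],
  [[0, 0, 0], [0, 0, 0]],
], claw=-1)

```text
time: 7.22
position: [0.6354, -0.2183, 0.2065]
ee_rot: [3.138, 0.0, 1.231]
wrist_force: [0.1, -0.4, 0.3]
grip_width: 0.0727
```

play_rows([
  [[0, 0, -0.8], [0, 0, 0]],
  [[0, 0, -1.6], [0, 0, 0]],
  [[0, 0, -2.2], [0, 0, 0]],
  [[0, 0, -2.2], [0, 0, 0]],
  [[0, 0, -2.2], [0, 0, 0]],
])

```text
time: 7.63
position: [0.6351, -0.2182, 0.2615]
ee_rot: [3.138, 0.0, 1.231]
wrist_force: [0.6, 0.0, -0.9]
grip_width: 0.0856
```

play_rows([
  [[0, 0, 0], [0, 0, 0]],
  [[0, 0, 0], [0, 0, 0]],
  [[0, 0, 0], [0, 0, 0]],
  [[0, 0, 0], [0, 0, 0]],
  [[0, 0, 0], [0, 0, 0]],
], claw=1)

```text
time: 8.05
position: [0.6341, -0.2178, 0.2592]
ee_rot: [-3.14, -0.0, 1.231]
wrist_force: [0.1, -0.5, 0.3]
grip_width: 0.0255
```

Run:
```python
from h import *
s0=cv2.imread("pics/side0.png");st();s=arm.camera("side");cv2.imwrite("pics/f.png",s)
tpl=cv2.cvtColor(s0,cv2.COLOR_BGR2GRAY)[232:262,405:440];S=cv2.cvtColor(s,cv2.COLOR_BGR2GRAY)
r=cv2.matchTemplate(S[190:290,380:460],tpl,cv2.TM_CCOEFF_NORMED);print(cv2.minMaxLoc(r),"orig (25,42)")
cv2.imwrite("pics/f2.png",cv2.convertScaleAbs(cv2.resize(s[160:290,390:535],(670,600),interpolation=cv2.INTER_CUBIC),alpha=1.2))
```

```text
8.05 [ 0.6341 -0.2178  0.2592] [-3.14  -0.     1.231] F [ 0.1 -0.5  0.3] w 0.0255 q [-0.48  0.26  1.56 -0.    1.32 -0.14]
(-0.3560777008533478, 0.7979738116264343, (19, 7), (31, 25)) orig (25,42)
```

View pics/f2.png

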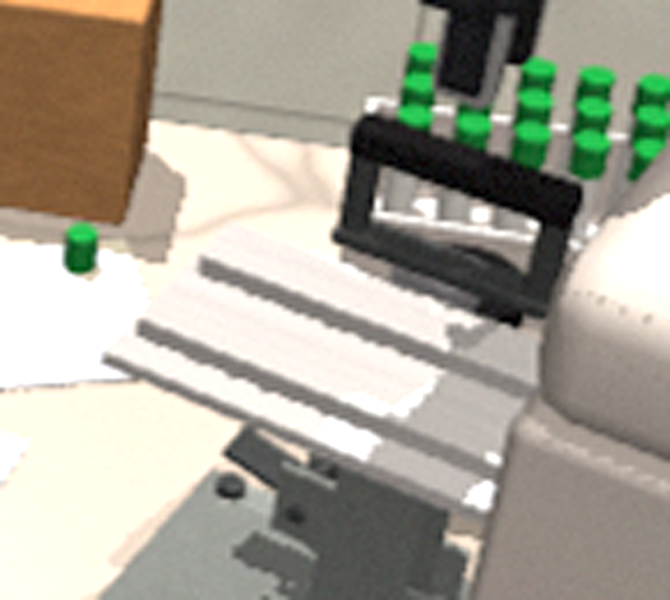

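The stand now shows the deck higher. Its near corner is at crop (105,360), about 18 px above the start, which means a rise of about 40 mm, and the bar is free. I'll check the absolute height by touching the bar top lightly with shut fingers: notch 6 puts it at 0.229, notch 5 at 0.219.

play_rows([
  [[0, 0, 0.4], [0, 0, 0]],
  [[0, 0, 0.8], [0, 0, 0]],
  [[0, 0, 0.9], [0, 0, 0]],
  [[0, 0, 0.9], [0, 0, 0]],
  [[0, 0, 0.9], [0, 0, 0]],
])

```text
time: 8.52
position: [0.6341, -0.2177, 0.2367]
ee_rot: [-3.14, -0.0, 1.231]
wrist_force: [-0.1, 0.2, -0.3]
grip_width: 0.0002
```

play_rows([
  [[0, 0, 0.04], [0, 0, 0]],
  [[0, 0, 0.08], [0, 0, 0]],
  [[0, 0, 0.12], [0, 0, 0]],
  [[0, 0, 0.12], [0, 0, 0]],
])

```text
time: 8.85
position: [0.6344, -0.2179, 0.2346]
ee_rot: [3.141, 0.0, 1.231]
wrist_force: [-0.1, -0.6, -0.4]
grip_width: 0.0
```

play_rows([
  [[0, 0, 0.04], [0, 0, 0]],
  [[0, 0, 0.08], [0, 0, 0]],
  [[0, 0, 0.12], [0, 0, 0]],
  [[0, 0, 0.12], [0, 0, 0]],
])

```text
time: 9.18
position: [0.6342, -0.2178, 0.2312]
ee_rot: [-3.141, -0.0, 1.231]
wrist_force: [0.3, -0.1, 0.0]
grip_width: 0.0001
```

play_rows([
  [[0, 0, 0.03], [0, 0, 0]],
  [[0, 0, 0.06], [0, 0, 0]],
  [[0, 0, 0.08], [0, 0, 0]],
  [[0, 0, 0.08], [0, 0, 0]],
])

```text
time: 9.52
position: [0.6343, -0.2179, 0.2294]
ee_rot: [-3.141, -0.0, 1.231]
wrist_force: [-0.3, 0.5, 0.5]
grip_width: -0.0003
```

play_rows([
  [[0, 0, 0.03], [0, 0, 0]],
  [[0, 0, 0.06], [0, 0, 0]],
  [[0, 0, 0.06], [0, 0, 0]],
])

```text
time: 9.77
position: [0.6344, -0.218, 0.2288]
ee_rot: [3.141, 0.0, 1.231]
wrist_force: [-0.8, -0.4, 3.0]
grip_width: 0.0001
```

Contact at 0.229 with 3 N confirms notch 6. Planning the trip to the tube rack.

Run:
```python
from h import *
s=st()
plan((.6344,-.218,.259),1.231,(.531,.341,.20),1.970,20)
```

```text
9.77 [ 0.6344 -0.218   0.2288] [3.141 0.    1.231] F [-0.8 -0.4  3. ] w 0.0001 q [-0.48  0.28  1.59 -0.    1.27 -0.14]
[[[0.99, -0.57, 0.12], [0, 0, -0.037]], [[1.97, -1.14, 0.24], [0, 0, -0.074]], [[2.96, -1.7, 0.35], [0, 0, -0.111]], [[3.94, -2.27, 0.47], [0, 0, -0.148]], [[4.93, -2.84, 0.59], [0, 0, -0.185]]]
[[[1.07, -0.38, 0.12], [0, 0, -0.037]], [[2.15, -0.75, 0.24], [0, 0, -0.074]], [[3.22, -1.13, 0.35], [0, 0, -0.111]], [[4.29, -1.51, 0.47], [0, 0, -0.148]], [[5.36, -1.88, 0.59], [0, 0, -0.185]]]
[[[1.12, -0.17, 0.12], [0, 0, -0.037]], [[2.25, -0.35, 0.24], [0, 0, -0.074]], [[3.37, -0.52, 0.35], [0, 0, -0.111]], [[4.49, -0.69, 0.47], [0, 0, -0.148]], [[5.62, -0.87, 0.59], [0, 0, -0.185]]]
[[[1.14, 0.04, 0.12], [0, 0, -0.037]], [[2.27, 0.07, 0.24], [0, 0, -0.074]], [[3.41, 0.11, 0.35], [0, 0, -0.111]], [[4.55, 0.14, 0.47], [0, 0, -0.148]], [[5.68, 0.18, 0.59], [0, 0, -0.185]]]
```

play_rows([
  [[0, 0, -0.3], [0, 0, 0]],
  [[0, 0, -0.8], [0, 0, 0]],
  [[0, 0, -1.2], [0, 0, 0]],
], claw=-0.1)

```text
time: 10.02
position: [0.6345, -0.218, 0.2593]
ee_rot: [3.141, 0.0, 1.231]
wrist_force: [1.0, -0.9, 0.6]
grip_width: 0.036
```

play_rows([
  [[0.99, -0.57, 0], [0, 0, -0.037]],
  [[1.97, -1.14, 0], [0, 0, -0.074]],
  [[2.96, -1.7, 0], [0, 0, -0.111]],
  [[3.94, -2.27, 0.3], [0, 0, -0.148]],
  [[4.93, -2.84, 0.6], [0, 0, -0.185]],
])

```text
time: 10.43
position: [0.6091, -0.0772, 0.2454]
ee_rot: [3.138, 0.0, 1.417]
wrist_force: [0.7, 0.1, -0.1]
grip_width: 0.0469
```

play_rows([
  [[1.07, -0.38, 0.12], [0, 0, -0.037]],
  [[2.15, -0.75, 0.24], [0, 0, -0.074]],
  [[3.22, -1.13, 0.35], [0, 0, -0.111]],
  [[4.29, -1.51, 0.47], [0, 0, -0.148]],
  [[5.36, -1.88, 0.59], [0, 0, -0.185]],
])

```text
time: 10.85
position: [0.583, 0.0629, 0.2299]
ee_rot: [3.139, 0.0, 1.603]
wrist_force: [0.1, -1.0, -0.8]
grip_width: 0.0471
```

play_rows([
  [[1.12, -0.17, 0.12], [0, 0, -0.037]],
  [[2.25, -0.35, 0.24], [0, 0, -0.074]],
  [[3.37, -0.52, 0.35], [0, 0, -0.111]],
  [[4.49, -0.69, 0.47], [0, 0, -0.148]],
  [[5.62, -0.87, 0.59], [0, 0, -0.185]],
])

```text
time: 11.27
position: [0.5571, 0.2029, 0.2152]
ee_rot: [3.139, 0.0, 1.788]
wrist_force: [1.1, 0.2, 1.4]
grip_width: 0.047
```

play_rows([
  [[1.14, 0.04, 0.12], [0, 0, -0.037]],
  [[2.27, 0.07, 0.24], [0, 0, -0.074]],
  [[3.41, 0.11, 0.35], [0, 0, -0.111]],
  [[4.55, 0.14, 0.47], [0, 0, -0.148]],
  [[5.68, 0.18, 0.59], [0, 0, -0.185]],
])

```text
time: 11.68
position: [0.5311, 0.3428, 0.2004]
ee_rot: [3.139, -0.0, 1.973]
wrist_force: [0.2, -0.1, 0.2]
grip_width: 0.0471
```

play_rows([
  [[0, 0, 0], [0, 0, 0]],
])

```text
time: 11.77
position: [0.5298, 0.3454, 0.1997]
ee_rot: [3.14, -0.002, 1.976]
wrist_force: [-0.1, -0.5, 0.0]
grip_width: 0.0469
```

Run:
```python
from h import *
t=arm.camera("top");s=arm.camera("side");q=st()
plan(q["position"],q["ee_rot"][2],(.531,.341,.034),1.970,10)
a=cv2.resize(t[160:300,100:240],(400,400),interpolation=cv2.INTER_CUBIC)
b=cv2.resize(s[140:300,110:270],(400,400),interpolation=cv2.INTER_CUBIC)
cv2.imwrite("pics/g.png",cv2.convertScaleAbs(np.hstack([a,b]),alpha=1.4))
```

```text
11.87 [0.531  0.342  0.1998] [3.14  0.    1.973] F [ 0.9 -0.6  0.3] w 0.0469 q [ 0.41  0.22  1.72 -0.    1.2   0.01]
[[[0.0, 0.0, 0.66], [0, 0, 0.0]], [[-0.01, 0.0, 1.33], [0, 0, 0.001]], [[-0.01, 0.0, 1.99], [0, 0, 0.001]], [[-0.02, -0.01, 2.65], [0, 0, 0.001]], [[-0.02, -0.01, 3.32], [0, 0, 0.001]]]
[[[0.0, 0.0, 0.66], [0, 0, 0.0]], [[-0.01, 0.0, 1.33], [0, 0, 0.001]], [[-0.01, 0.0, 1.99], [0, 0, 0.001]], [[-0.02, -0.01, 2.65], [0, 0, 0.001]], [[-0.02, -0.01, 3.32], [0, 0, 0.001]]]
```

View pics/g.png

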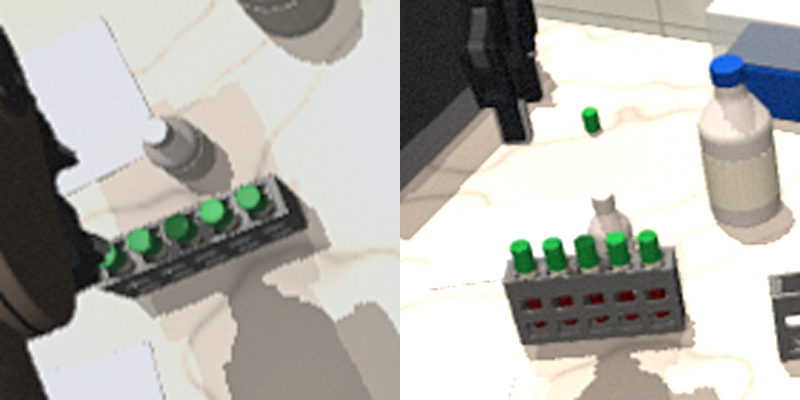

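The rack is at crop (195,235) in the top half. The bottle stands up and to the left at (185,150). The gripper is above the rack's left end with partly open jaws, so I'll descend.

play_rows([
  [[0, 0, 0.7], [0, 0, 0]],
  [[0, 0, 1.4], [0, 0, 0]],
  [[0, 0, 2.1], [0, 0, 0]],
  [[0, 0, 2.8], [0, 0, 0]],
  [[0, 0, 3.4], [0, 0, 0]],
])

```text
time: 12.28
position: [0.5317, 0.3396, 0.1136]
ee_rot: [3.141, 0.0, 1.969]
wrist_force: [-0.4, -0.2, -1.0]
grip_width: 0.0468
```

play_rows([
  [[0, 0, 0.4], [0, 0, 0]],
  [[0, 0, 0.8], [0, 0, 0]],
  [[0, 0, 1.2], [0, 0, 0]],
  [[0, 0, 1.6], [0, 0, 0]],
  [[0, 0, 2.0], [0, 0, 0]],
])

```text
time: 12.7
position: [0.5315, 0.341, 0.0637]
ee_rot: [3.14, 0.0, 1.97]
wrist_force: [0.7, 0.5, 0.7]
grip_width: 0.047
```

play_rows([
  [[0, 0, 0.4], [0, 0, 0]],
  [[0, 0, 0.8], [0, 0, 0]],
  [[0, 0, 1.1], [0, 0, 0]],
  [[0, 0, 1.2], [0, 0, 0]],
  [[0, 0, 1.2], [0, 0, 0]],
])

```text
time: 13.12
position: [0.5303, 0.3409, 0.0326]
ee_rot: [-3.14, 0.0, 1.971]
wrist_force: [-0.1, 0.1, 0.7]
grip_width: 0.0474
```

play_rows([
  [[0, 0, 0], [0, 0, 0]],
  [[0, 0, 0], [0, 0, 0]],
  [[0, 0, 0], [0, 0, 0]],
  [[0, 0, 0], [0, 0, 0]],
  [[0, 0, 0], [0, 0, 0]],
], claw=1)

```text
time: 13.53
position: [0.5314, 0.3414, 0.0345]
ee_rot: [3.14, -0.0, 1.971]
wrist_force: [0.1, 0.7, 1.1]
grip_width: 0.0272
```

play_rows([
  [[0, 0, 0], [0, 0, 0]],
  [[0, 0, 0], [0, 0, 0]],
  [[0, 0, 0], [0, 0, 0]],
])

```text
time: 13.78
position: [0.5314, 0.3414, 0.0345]
ee_rot: [3.14, -0.0, 1.971]
wrist_force: [1.3, 0.6, 2.4]
grip_width: 0.0271
```

play_rows([
  [[0, 0, -0.2], [0, 0, 0]],
  [[0, 0, -0.6], [0, 0, 0]],
  [[0, 0, -1.2], [0, 0, 0]],
  [[0, 0, -1.9], [0, 0, 0]],
  [[0, 0, -2.6], [0, 0, 0]],
])

```text
time: 14.2
position: [0.5299, 0.3406, 0.0988]
ee_rot: [-3.139, 0.0, 1.971]
wrist_force: [0.7, -0.4, -2.2]
grip_width: 0.0272
```

play_rows([
  [[0, 0, -0.7], [0, 0, 0]],
  [[0, 0, -1.4], [0, 0, 0]],
  [[0, 0, -2.1], [0, 0, 0]],
  [[0, 0, -2.8], [0, 0, 0]],
  [[0, 0, -3.5], [0, 0, 0]],
])

```text
time: 14.62
position: [0.5301, 0.3407, 0.1869]
ee_rot: [-3.14, 0.0, 1.971]
wrist_force: [-0.1, 0.4, -1.6]
grip_width: 0.0274
```

play_rows([
  [[0, 0, -0.7], [0, 0, 0]],
  [[0, 0, -1.4], [0, 0, 0]],
  [[0, 0, -2.0], [0, 0, 0]],
  [[0, 0, -2.3], [0, 0, 0]],
  [[0, 0, -2.3], [0, 0, 0]],
])

```text
time: 15.03
position: [0.5316, 0.3414, 0.2464]
ee_rot: [3.138, -0.0, 1.971]
wrist_force: [0.3, 0.4, -1.6]
grip_width: 0.0272
```

Run:
```python
from h import *
s=st();plan(s["position"],s["ee_rot"][2],(.5762,-.1753,.245),1.227,20)
```

```text
15.03 [0.5316 0.3414 0.2464] [ 3.138 -0.     1.971] F [ 0.3  0.4 -1.6] w 0.0272 q [ 0.41  0.18  1.68 -0.    1.28  0.01]
[[[-0.99, -0.32, 0.0], [0, 0, 0.037]], [[-1.97, -0.64, 0.01], [0, 0, 0.074]], [[-2.96, -0.96, 0.01], [0, 0, 0.112]], [[-3.95, -1.28, 0.01], [0, 0, 0.149]], [[-4.93, -1.6, 0.01], [0, 0, 0.186]]]
[[[-1.03, -0.13, 0.0], [0, 0, 0.037]], [[-2.06, -0.26, 0.01], [0, 0, 0.074]], [[-3.09, -0.4, 0.01], [0, 0, 0.112]], [[-4.11, -0.53, 0.01], [0, 0, 0.149]], [[-5.14, -0.66, 0.01], [0, 0, 0.186]]]
[[[-1.04, 0.06, 0.0], [0, 0, 0.037]], [[-2.07, 0.12, 0.01], [0, 0, 0.074]], [[-3.11, 0.18, 0.01], [0, 0, 0.112]], [[-4.14, 0.24, 0.01], [0, 0, 0.149]], [[-5.18, 0.3, 0.01], [0, 0, 0.186]]]
[[[-1.01, 0.25, 0.0], [0, 0, 0.037]], [[-2.01, 0.5, 0.01], [0, 0, 0.074]], [[-3.02, 0.75, 0.01], [0, 0, 0.112]], [[-4.03, 1.0, 0.01], [0, 0, 0.149]], [[-5.03, 1.25, 0.01], [0, 0, 0.186]]]
```

play_rows([
  [[-0.99, -0.32, 0], [0, 0, 0.037]],
  [[-1.97, -0.64, 0], [0, 0, 0.074]],
  [[-2.96, -0.96, 0], [0, 0, 0.112]],
  [[-3.95, -1.28, 0], [0, 0, 0.149]],
  [[-4.93, -1.6, 0], [0, 0, 0.186]],
])

```text
time: 15.45
position: [0.541, 0.2107, 0.2419]
ee_rot: [-3.138, 0.0, 1.783]
wrist_force: [0.1, -0.2, -3.8]
grip_width: 0.0274
```

play_rows([
  [[-1.03, -0.13, 0], [0, 0, 0.037]],
  [[-2.06, -0.26, 0], [0, 0, 0.074]],
  [[-3.09, -0.4, 0], [0, 0, 0.112]],
  [[-4.11, -0.53, 0], [0, 0, 0.149]],
  [[-5.14, -0.66, 0], [0, 0, 0.186]],
])

```text
time: 15.87
position: [0.5521, 0.0817, 0.242]
ee_rot: [-3.138, -0.0, 1.597]
wrist_force: [0.2, 0.3, -2.3]
grip_width: 0.027
```

play_rows([
  [[-1.04, 0.06, 0], [0, 0, 0.037]],
  [[-2.07, 0.12, 0], [0, 0, 0.074]],
  [[-3.11, 0.18, 0], [0, 0, 0.112]],
  [[-4.14, 0.24, 0], [0, 0, 0.149]],
  [[-5.18, 0.3, 0], [0, 0, 0.186]],
])

```text
time: 16.28
position: [0.5633, -0.0473, 0.242]
ee_rot: [-3.138, -0.0, 1.411]
wrist_force: [0.9, -0.1, -3.5]
grip_width: 0.0274
```

play_rows([
  [[-1.01, 0.25, 0], [0, 0, 0.037]],
  [[-2.01, 0.5, 0], [0, 0, 0.074]],
  [[-3.02, 0.75, 0], [0, 0, 0.112]],
  [[-4.03, 1.0, 0], [0, 0, 0.149]],
  [[-5.03, 1.25, 0], [0, 0, 0.186]],
])

```text
time: 16.7
position: [0.5744, -0.1763, 0.2419]
ee_rot: [-3.138, -0.0, 1.225]
wrist_force: [-0.2, 0.5, -3.2]
grip_width: 0.0273
```

play_rows([
  [[0, 0, 0], [0, 0, 0]],
  [[0, 0, 0], [0, 0, 0]],
  [[0, 0, 0], [0, 0, 0]],
])

```text
time: 16.95
position: [0.5747, -0.1748, 0.2424]
ee_rot: [-3.139, -0.001, 1.227]
wrist_force: [0.6, 1.0, -3.4]
grip_width: 0.0272
```

Run:
```python
from h import *
s=arm.camera("side");t=arm.camera("top");q=st()
plan(q["position"],q["ee_rot"][2],(.5762,-.1753,.245),1.227,1)
b=cv2.resize(s[110:290,350:530],(600,600),interpolation=cv2.INTER_CUBIC)
cv2.imwrite("pics/i.png",cv2.convertScaleAbs(b,alpha=1.3))
```

```text
17.05 [ 0.575  -0.1742  0.243 ] [-3.140e+00 -1.000e-03  1.228e+00] F [ 0.8 -0.3 -3.4] w 0.0274 q [-0.46  0.12  1.75  0.    1.27 -0.12]
[[[-0.02, 0.06, -0.08], [0, 0, 0.001]]]
```

View pics/i.png

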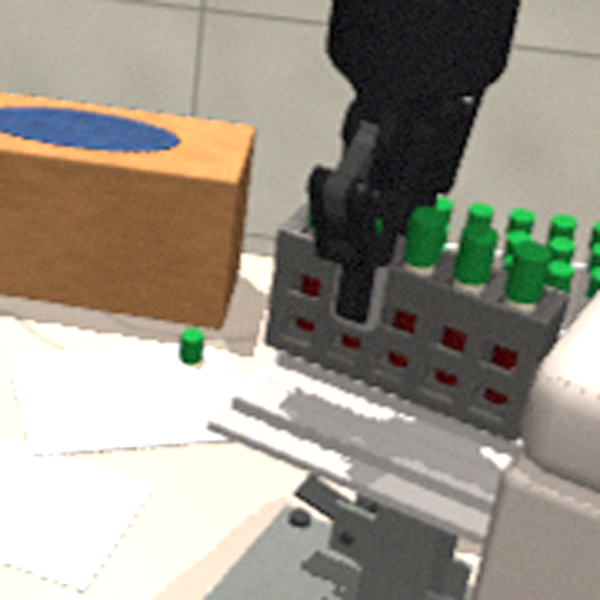

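The rack hangs upright over the deck: its lower edge runs from (268,345) to (520,435) and the front rail from (233,405). Lowering slowly.

play_rows([
  [[0, 0.03, 0.3], [0, 0, 0]],
  [[0, 0.06, 0.6], [0, 0, 0]],
  [[0, 0.06, 0.9], [0, 0, 0]],
  [[0, 0.06, 1.1], [0, 0, 0]],
  [[0, 0.06, 1.1], [0, 0, 0]],
])

```text
time: 17.47
position: [0.5758, -0.1751, 0.2137]
ee_rot: [-3.137, -0.001, 1.227]
wrist_force: [-0.6, -0.9, -2.2]
grip_width: 0.0273
```

play_rows([
  [[0, 0, 0.06], [0, 0, 0]],
  [[0, 0, 0.12], [0, 0, 0]],
  [[0, 0, 0.18], [0, 0, 0]],
  [[0, 0, 0.2], [0, 0, 0]],
  [[0, 0, 0.2], [0, 0, 0]],
])

```text
time: 17.88
position: [0.5768, -0.176, 0.2114]
ee_rot: [3.141, 0.0, 1.227]
wrist_force: [0.3, 0.1, -3.4]
grip_width: 0.0275
```

Run:
```python
from h import *
st()
```

```text
17.88 [ 0.5768 -0.176   0.2114] [3.141 0.    1.227] F [ 0.3  0.1 -3.4] w 0.0275 q [-0.46  0.15  1.78 -0.    1.22 -0.12]
```

play_rows([
  [[0, 0, 0.04], [0, 0, 0]],
  [[0, 0, 0.08], [0, 0, 0]],
  [[0, 0, 0.1], [0, 0, 0]],
  [[0, 0, 0.1], [0, 0, 0]],
])

```text
time: 18.22
position: [0.5767, -0.1759, 0.2086]
ee_rot: [-3.141, -0.0, 1.227]
wrist_force: [0.4, 0.4, -2.7]
grip_width: 0.0271
```

play_rows([
  [[0, 0, 0.03], [0, 0, 0]],
  [[0, 0, 0.06], [0, 0, 0]],
  [[0, 0, 0.06], [0, 0, 0]],
])

```text
time: 18.47
position: [0.5767, -0.1759, 0.2071]
ee_rot: [-3.141, -0.0, 1.227]
wrist_force: [-0.3, 0.4, -3.3]
grip_width: 0.0272
```

play_rows([
  [[0, 0, 0.02], [0, 0, 0]],
  [[0, 0, 0.04], [0, 0, 0]],
  [[0, 0, 0.04], [0, 0, 0]],
])

```text
time: 18.72
position: [0.5768, -0.1759, 0.2063]
ee_rot: [3.142, 0.0, 1.227]
wrist_force: [0.5, -0.7, -2.1]
grip_width: 0.0272
```

play_rows([
  [[0, 0, 0.02], [0, 0, 0]],
  [[0, 0, 0.04], [0, 0, 0]],
  [[0, 0, 0.04], [0, 0, 0]],
])

```text
time: 18.97
position: [0.5769, -0.1759, 0.2062]
ee_rot: [3.141, 0.0, 1.227]
wrist_force: [-1.3, 0.7, 0.7]
grip_width: 0.0273
```

play_rows([
  [[-0.2, 0, 0], [0, 0, 0]],
  [[-0.4, 0, 0], [0, 0, 0]],
  [[-0.6, 0, 0], [0, 0, 0]],
  [[-0.8, 0, 0], [0, 0, 0]],
  [[-0.8, 0, 0], [0, 0, 0]],
])

```text
time: 19.38
position: [0.5702, -0.1962, 0.2061]
ee_rot: [3.14, 0.001, 1.226]
wrist_force: [-0.3, -0.5, 2.3]
grip_width: 0.0269
```

Run:
```python
from h import *
t=arm.camera("top");st();cv2.imwrite("pics/j.png",cv2.convertScaleAbs(cv2.resize(t[150:290,390:570],(800,600),interpolation=cv2.INTER_CUBIC),alpha=1.5))
```

```text
19.43 [ 0.5702 -0.1962  0.2061] [3.140e+00 2.000e-03 1.226e+00] F [-0.3 -0.9  3. ] w 0.0267 q [-0.5   0.15  1.78 -0.    1.21 -0.15]
```

View pics/j.png

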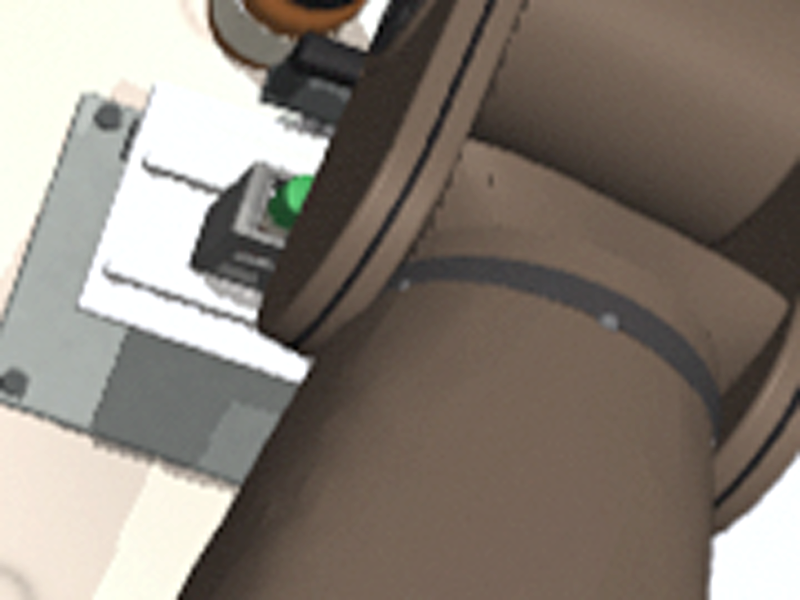

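The rack sits between the rails, with its lower corner at crop (193,267) and the front rail line about 25 px (about 10 mm) below it, so it is centred. Sliding on.

play_rows([
  [[-0.1, 0, 0], [0, 0, 0]],
  [[-0.2, 0, 0], [0, 0, 0]],
  [[-0.3, 0, 0], [0, 0, 0]],
  [[-0.4, 0, 0], [0, 0, 0]],
  [[-0.4, 0, 0], [0, 0, 0]],
])

```text
time: 19.85
position: [0.567, -0.2045, 0.206]
ee_rot: [3.14, -0.0, 1.227]
wrist_force: [1.4, 1.9, 5.5]
grip_width: 0.0275
```

play_rows([
  [[-0.1, 0, 0], [0, 0, 0]],
  [[-0.2, 0, 0], [0, 0, 0]],
  [[-0.3, 0, 0], [0, 0, 0]],
  [[-0.4, 0, 0], [0, 0, 0]],
  [[-0.4, 0, 0], [0, 0, 0]],
])

```text
time: 20.27
position: [0.5637, -0.2139, 0.206]
ee_rot: [3.14, -0.0, 1.227]
wrist_force: [0.5, 3.0, 4.9]
grip_width: 0.0272
```

play_rows([
  [[-0.1, 0, 0], [0, 0, 0]],
  [[-0.2, 0, 0], [0, 0, 0]],
  [[-0.3, 0, 0], [0, 0, 0]],
  [[-0.4, 0, 0], [0, 0, 0]],
  [[-0.4, 0, 0], [0, 0, 0]],
])

```text
time: 20.68
position: [0.5602, -0.2233, 0.206]
ee_rot: [3.14, -0.0, 1.227]
wrist_force: [1.5, 2.2, 3.7]
grip_width: 0.0267
```

Run:
```python
from h import *
q=st();p=q["position"];x=np.array([.9416,-.3368]);y=np.array([.3368,.9416]);print(p[:2]@x,p[:2]@y+.079)
```

```text
20.68 [ 0.5602 -0.2233  0.206 ] [ 3.14  -0.     1.227] F [1.5 2.2 3.7] w 0.0267 q [-0.55  0.15  1.78  0.    1.21 -0.2 ]
0.6027290626686179 0.05744832789990463
```

The rack is well inside the mouth with low forces. Releasing it, then going round to push the outer end.

play_rows([
  [[0, 0, 0], [0, 0, 0]],
  [[0, 0, 0], [0, 0, 0]],
  [[0, 0, 0], [0, 0, 0]],
  [[0, 0, 0], [0, 0, 0]],
], claw=-0.1)

```text
time: 21.02
position: [0.5592, -0.2231, 0.2042]
ee_rot: [-3.139, 0.0, 1.227]
wrist_force: [0.0, -0.0, 0.6]
grip_width: 0.0468
```

play_rows([
  [[0, 0, -0.2], [0, 0, 0]],
  [[0, 0, -0.8], [0, 0, 0]],
  [[0, 0, -1.6], [0, 0, 0]],
  [[0, 0, -2.4], [0, 0, 0]],
  [[0, 0, -3.0], [0, 0, 0]],
])

```text
time: 21.43
position: [0.5602, -0.2233, 0.2824]
ee_rot: [3.14, 0.001, 1.227]
wrist_force: [0.9, -0.3, 0.0]
grip_width: 0.0469
```

play_rows([
  [[0.4, 0, 0], [0, 0, 0]],
  [[1.2, 0, 0], [0, 0, 0]],
  [[2.0, 0, 0], [0, 0, 0]],
  [[2.8, 0, 0], [0, 0, 0]],
  [[3.0, 0, 0], [0, 0, 0]],
], claw=1)

```text
time: 21.85
position: [0.5855, -0.1494, 0.2791]
ee_rot: [-3.14, -0.001, 1.229]
wrist_force: [-0.0, -0.4, 0.6]
grip_width: 0.0001
```

Run:
```python
from h import *
s=arm.camera("side");t=arm.camera("top");q=st();p=q["position"];x=np.array([.9416,-.3368]);y=np.array([.3368,.9416]);print(p[:2]@x,p[:2]@y+.079)
a=cv2.resize(t[150:290,390:550],(400,350),interpolation=cv2.INTER_CUBIC)
b=cv2.resize(s[110:270,370:530],(400,400),interpolation=cv2.INTER_CUBIC)
cv2.imwrite("pics/k.png",cv2.convertScaleAbs(np.hstack([a,b[:350]]),alpha=1.3))
```

```text
21.95 [ 0.5852 -0.1511  0.2793] [-3.14   0.     1.229] F [-0.5 -0.3 -0.3] w -0.0001 q [-0.42  0.1   1.7  -0.    1.34 -0.08]
0.6019050346614333 0.1338564691360859
```

View pics/k.png

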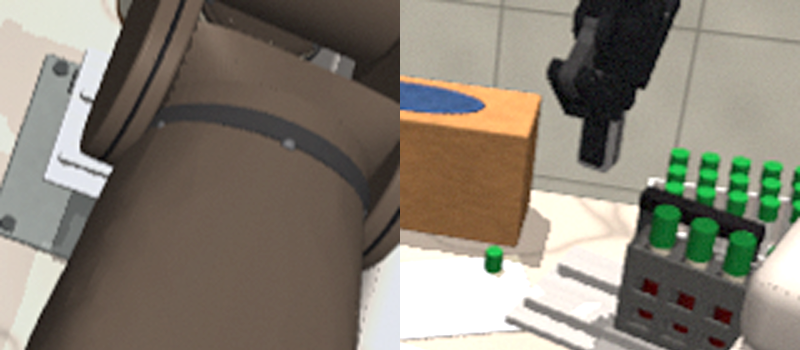

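The rack stands upright in the mouth and the shut fingers are beyond its outer end, at crop (597,150). Descending to push low.

play_rows([
  [[0, 0, 0.7], [0, 0, 0]],
  [[0, 0, 1.4], [0, 0, 0]],
  [[0, 0, 2.1], [0, 0, 0]],
  [[0, 0, 2.8], [0, 0, 0]],
  [[0, 0, 3.1], [0, 0, 0]],
])

```text
time: 22.37
position: [0.5835, -0.1527, 0.1993]
ee_rot: [-3.136, 0.0, 1.226]
wrist_force: [0.7, -0.0, -0.5]
grip_width: 0.0002
```

play_rows([
  [[-0.2, 0, 0], [0, 0, 0]],
  [[-0.4, 0, 0], [0, 0, 0]],
  [[-0.6, 0, 0], [0, 0, 0]],
  [[-0.8, 0, 0], [0, 0, 0]],
  [[-0.9, 0, 0], [0, 0, 0]],
])

```text
time: 22.78
position: [0.5783, -0.1745, 0.2045]
ee_rot: [3.139, -0.001, 1.226]
wrist_force: [1.8, 2.1, 2.2]
grip_width: 0.0001
```

play_rows([
  [[-0.1, 0, 0], [0, 0, 0]],
  [[-0.2, 0, 0], [0, 0, 0]],
  [[-0.3, 0, 0], [0, 0, 0]],
  [[-0.4, 0, 0], [0, 0, 0]],
  [[-0.5, 0, 0], [0, 0, 0]],
])

```text
time: 23.2
position: [0.5735, -0.1854, 0.203]
ee_rot: [3.141, -0.0, 1.227]
wrist_force: [1.0, 1.3, 2.2]
grip_width: -0.0001
```

play_rows([
  [[-0.1, 0, 0], [0, 0, 0]],
  [[-0.2, 0, 0], [0, 0, 0]],
  [[-0.3, 0, 0], [0, 0, 0]],
  [[-0.4, 0, 0], [0, 0, 0]],
  [[-0.5, 0, 0], [0, 0, 0]],
])

```text
time: 23.62
position: [0.5692, -0.1973, 0.2028]
ee_rot: [-3.142, -0.0, 1.227]
wrist_force: [0.7, 2.3, 1.4]
grip_width: 0.0
```

play_rows([
  [[-0.06, 0, 0], [0, 0, 0]],
  [[-0.12, 0, 0], [0, 0, 0]],
  [[-0.18, 0, 0], [0, 0, 0]],
  [[-0.24, 0, 0], [0, 0, 0]],
  [[-0.3, 0, 0], [0, 0, 0]],
])

```text
time: 24.03
position: [0.5667, -0.2043, 0.2029]
ee_rot: [3.142, -0.0, 1.227]
wrist_force: [0.1, 1.7, 1.0]
grip_width: 0.0001
```

play_rows([
  [[-0.04, 0, 0], [0, 0, 0]],
  [[-0.08, 0, 0], [0, 0, 0]],
  [[-0.12, 0, 0], [0, 0, 0]],
  [[-0.12, 0, 0], [0, 0, 0]],
])

```text
time: 24.37
position: [0.5656, -0.2072, 0.2028]
ee_rot: [-3.141, 0.0, 1.227]
wrist_force: [0.6, 1.2, 1.0]
grip_width: -0.0003
```

play_rows([
  [[-0.03, 0, 0], [0, 0, 0]],
  [[-0.06, 0, 0], [0, 0, 0]],
  [[-0.08, 0, 0], [0, 0, 0]],
  [[-0.08, 0, 0], [0, 0, 0]],
])

```text
time: 24.7
position: [0.5651, -0.2086, 0.2027]
ee_rot: [-3.141, -0.001, 1.227]
wrist_force: [0.8, 1.7, 0.6]
grip_width: -0.0001
```

play_rows([
  [[-0.03, 0, 0], [0, 0, 0]],
  [[-0.06, 0, 0], [0, 0, 0]],
  [[-0.06, 0, 0], [0, 0, 0]],
])

```text
time: 24.95
position: [0.565, -0.2087, 0.2027]
ee_rot: [-3.142, -0.004, 1.227]
wrist_force: [2.0, 5.5, 1.3]
grip_width: -0.0
```

play_rows([
  [[-0.03, 0, 0], [0, 0, 0]],
  [[-0.06, 0, 0], [0, 0, 0]],
  [[-0.08, 0, 0], [0, 0, 0]],
  [[-0.08, 0, 0], [0, 0, 0]],
])

```text
time: 25.28
position: [0.5651, -0.2087, 0.2027]
ee_rot: [3.141, -0.008, 1.227]
wrist_force: [5.1, 11.0, 1.1]
grip_width: -0.0
```

play_rows([
  [[0, 0, 0], [0, 0, 0]],
  [[0, 0, 0], [0, 0, 0]],
])

```text
time: 25.45
position: [0.565, -0.2087, 0.2027]
ee_rot: [3.142, -0.008, 1.227]
wrist_force: [5.4, 9.8, 1.7]
grip_width: -0.0001
```

Hard stop: 11 N with no further movement. Backing off, rising, and moving clear for a last look.

play_rows([
  [[0.1, 0, 0], [0, 0, 0]],
  [[0.4, 0, 0], [0, 0, 0]],
  [[0.8, 0, 0], [0, 0, 0]],
  [[1.2, 0, 0], [0, 0, 0]],
  [[1.6, 0, 0], [0, 0, 0]],
])

```text
time: 25.87
position: [0.5774, -0.1739, 0.2027]
ee_rot: [-3.141, 0.001, 1.227]
wrist_force: [0.2, 0.3, 0.3]
grip_width: -0.0003
```

play_rows([
  [[0.4, 0, -0.8], [0, 0, 0]],
  [[1.2, 0, -1.6], [0, 0, 0]],
  [[2.4, 0, -2.4], [0, 0, 0]],
  [[3.6, 0, -3.0], [0, 0, 0]],
  [[4.8, 0, -3.4], [0, 0, 0]],
])

```text
time: 26.28
position: [0.6188, -0.0602, 0.2904]
ee_rot: [3.138, 0.0, 1.226]
wrist_force: [0.7, -0.2, -0.3]
grip_width: -0.0001
```

play_rows([
  [[1.4, -0.3, 0], [0, 0, 0]],
  [[2.8, -0.6, 0], [0, 0, 0]],
  [[4.2, -0.9, 0], [0, 0, 0]],
  [[5.6, -1.2, 0], [0, 0, 0]],
  [[6.8, -1.4, 0], [0, 0, 0]],
])

```text
time: 26.7
position: [0.6419, 0.1133, 0.2879]
ee_rot: [3.142, 0.0, 1.228]
wrist_force: [1.1, 0.6, -0.9]
grip_width: 0.0001
```

Run:
```python
from h import *
s=arm.camera("side");t=arm.camera("top");st()
a=cv2.resize(t[130:290,390:550],(400,400),interpolation=cv2.INTER_CUBIC)
b=cv2.resize(s[150:310,370:530],(400,400),interpolation=cv2.INTER_CUBIC)
cv2.imwrite("pics/l.png",cv2.convertScaleAbs(np.hstack([a,b]),alpha=1.3))
x=np.array([.9416,-.3368]);y=np.array([.3368,.9416])
for z in (.252,.261):
  for c,ar in caps("top",t,(430,150,560,260)):
    P=onz("top",*c,z)[:2];print(c.round(1),ar,"x",(P@x).round(4),"port y",(P@y+.079).round(4))
print([ (c.round(1),k) for c,k in caps("side",s,(440,190,540,260))])
```

```text
26.8 [0.642  0.1152 0.2876] [-3.141e+00 -1.000e-03  1.232e+00] F [ 0.1 -1.5 -0.4] w -0.0002 q [0.02 0.2  1.58 0.   1.36 0.36]
[501.2 212.9] 124 x 0.6041 port y 0.043
[516.5 218. ] 137 x 0.6045 port y 0.0188
[528.3 223.7] 71 x 0.6022 port y -0.0007
[537.  223.5] 10 x 0.6071 port y -0.0132
[501.2 212.9] 124 x 0.6011 port y 0.0456
[516.5 218. ] 137 x 0.6016 port y 0.0217
[528.3 223.7] 71 x 0.5993 port y 0.0024
[537.  223.5] 10 x 0.6041 port y -0.0099
[(array([491.9, 190.6]), np.int32(12)), (array([504.2, 192.5]), np.int32(43)), (array([517.2, 193.5]), np.int32(59)), (array([529., 193.]), np.int32(39)), (array([501.8, 209.2]), np.int32(183)), (array([515. , 210.6]), np.int32(47))]
```

View pics/l.png

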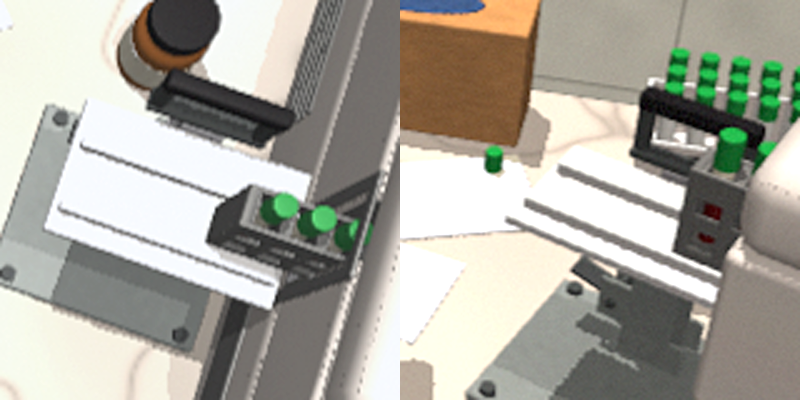

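The rack stands upright between the rails with about 60 mm over the deck and its inner part in the slot. The outer cap is at crop (285,210), port y about 43–46 mm; 43 mm is expected when home. Handing in.

```bash
python3 -c "
from station import arm
print(arm.close_job())"
```

```text
the job is handed in; nothing more can be done
None
```

The column is on notch 6 and the tube rack is fully home in the port, upright. I handed the job in at about 27 s.

- **Column:** I lifted it about 47 mm by the bow handle and let it settle, a net rise of 40 mm. A light touch on the bar top made contact at z = 0.229 m, which is the notch 6 height.
- **Rack:** I gripped it clear of the bottle, set it down between the rails and slid it into the mouth. I then released it and pushed its outer end with shut fingers until it stopped: 11 N, with no further movement.
- **Last checks:** The final picture shows the rack upright. Its outer cap is 43–46 mm outside the mouth; I expect 43 mm when fully home. The robot was clear of everything.
- **Disagreement:** The two cameras disagreed by about 4–7 mm in height. I relied on the top camera with known heights and on touch instead. I did not measure the bench items again after the moves, but no contact with them showed in the wrist force readings.

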